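# Switch on the press pump under its guard

## Robot

A 6-joint arm with a two-finger parallel gripper is mounted at the origin on the work surface. World frame = base frame: x ahead of the robot, y to its left, z up, the work surface at z = 0. Lengths are in mm, angles in rad, forces in N, time in s.
With the tool pointing down it reaches from about 350 to 975 mm from the base axis. Payload 7.1 kg.
Tool frame: the origin (TCP) lies on the front face of the gripper's body, between the roots of the fingers; the fingertips stand 80 mm ahead of it and the grasp point (between the pads) lies 61 mm ahead of it (env.tips_ahead is the distance from the TCP to the fingertips, in mm); z points along the fingers, y is the line along which they close (so a half turn about z gives the same grasp; the last joint's range is limited). The gripper opens to 88 mm and grips with 3 to 60 N. Pads are 20 mm wide; open, the fingers measure 115 mm over their backs; the gripper's body (75 mm by 178 mm) begins 61 mm behind the grasp point.
Start: joints at [1.164, 0.423, 1.63, -0, 1.089, -0.019], TCP at [236.313, 578.586, 302.675] pointing down, gripper open.
Joint ranges: [-3, 3], [-0.9, 2.11], [0.09, 2.58], [-1.31, 4.45], [0.11, 2.69], [-2.54, 2.54]. Speed limits (rad/s): [2.39, 2.39, 3.01, 3.14, 3.14, 3.14].

## Interface

Orientations are given as a unit quaternion [x, y, z, w].
In Python, from station import env, set_gripper, viewer, workorder gives the robot as it stands. Calls block until the motion is done:
- env.reach(position, orientation): joint-space move of the TCP to a pose.
- env.move_l(position, rot=None, rate=150, f_stop=None): straight line of the TCP; rot=None keeps the orientation; rate is the mean speed in mm/s. With f_stop (N) it stops when the force on the tool has changed by that much, and returns True; else False.
- env.move_joints(angles): joint-space move.
- set_gripper(opening): finger opening in mm; the grip force is fixed at half the most; returns when the fingers have stopped.
- env.hold(seconds).
- env.ik(position, orientation): joint angles nearest the present ones, or None.
- env.read_state(): the state.
- viewer.camera(name): name is "scene" or "top" or "wrist"; returns the picture (400x640x3 uint8, blue, green, red); there is no depth.
- viewer.camera_params(name): a dict with "fx", "fy", "cx", "cy" (pixels), "pose" (4x4, takes a point from camera to world coordinates); the wrist camera has in their place "tool_from_camera" (4x4, takes a point from camera to tool coordinates, whose origin is the TCP and whose axes are the flange's). Camera axes: x right, y up, looking along -z (the intrinsics and any distortion apply to the point x, -y, -z); pixel columns grow to the right and rows downward; lengths in mm; the calibration is good to about 2 mm. A picture is of the moment at which its call begins: read the wrist's pose just before it. camera_params takes no time and is no camera call.
A pose or a line that the arm cannot do raises env.IKError and nothing moves.
- workorder.sign_off(): hands the job in; it is judged then, once.
The state is a dict: "time_s": time; "qpos": joint angles; "dq": joint speeds; "tau": joint torques, N m; "tool_pos": TCP position; "orientation": TCP orientation; "force": force on the tool from outside, world axes, zero at the start; "wrist_torque": the same for the moment, N m; "width": finger opening in mm; "grip_force": force on a finger pad.
Only numpy, scipy, OpenCV 4.12 (cv2) and the standard library are available. Lean on these libraries where they do the work, as an engineer would, in place of code of your own. Each camera call takes 0.05 s, during which the arm holds its last target. There are 200 camera calls.

## Task

Switch on the test press's pump. On the switch box with the wide guard, lift the guard back with a finger until it stays open by itself, push the toggle lever beneath it all the way over towards the guard's hinge, then tip the guard forward and let it drop fully shut over the lever. Do it with light pushes of the fingers, without gripping anything or pushing hard; leave the narrow guard on the other box shut and do not move or lift any of the things standing about.

Things in the scene. Friction and masses are not known exactly. Their poses are not given: they have to be found in the camera images.
- pump_station: the pump's switch box with the WIDE guard (70 mm), fixed to the bench at the left or the right, turned up to 0.3 rad: grey housing 160 (x) x 120 (y) x 50 mm high, aluminium top. Origin: centre of its underside. Its -x side is the front, where the guard's lip is; the hinge is at its back (+x). The toggle's pivot is straight above the origin, on the box's top.
- guard (a joint): wide guard's angle: 0 shut, 1.83 rad open at its stop (15 deg past upright). 0.1 to 0.16 kg, turns freely; falls shut below 1.15, falls open above 1.35 rad. A dark steel channel, open in front: flat top 4 mm thick (underside 100 mm above the bench when shut), two thin side walls down to 66 mm, and the top runs on forward as a 22 mm lip without walls.
- guard_lip (a point): middle of the lip's free front edge, half-way through its 4 mm thickness, on the guard's centre line. Shut, it is 67 mm in front of the box's origin (-x) and 102 mm above the bench, 50 mm of free height below it. It moves with the guard: 112 mm from the hinge axis along the guard's top, 24 mm square to that.
- guard_hinge (a point): point on the guard's hinge axis, in the middle of its width: 45 mm behind (+x) the box's origin, 78 mm above the bench; the axis runs along the box's y
- toggle (a joint): angle of the toggle lever under the wide guard: 0 off (leaning 0.45 rad forward, away from the hinge), 0.9 rad on (leaning 0.45 rad back towards the hinge, at its stop). It stays where it is left; about 2 N at its ball moves it.
- toggle_tip (a point): centre of the 16 mm steel ball at the end of the toggle lever, 36 mm from its pivot; off, it is 16 mm in front of the box's origin and 82 mm above the bench; on, 16 mm behind and at the same height
- fan_station: another switch box of the same housing, with a NARROW guard (34 mm wide, otherwise the same). Not to be operated. Origin: centre of its underside.
- narrow_guard (a joint): angle of the narrow guard, 0 shut; to be left shut
- weight: loose brass weight, 48 mm across, 62 mm high, with a knob; stands between the boxes. Origin: centre of its underside. Leave alone.
- cube: loose mortar cube, 50 mm, between the boxes. Origin: centre of its underside. Leave alone.
- cube2: loose mortar cube, 50 mm, at the left. Origin: centre of its underside. Leave alone.
- measuring_cylinder: loose glass measuring cylinder, 214 mm high, foot 72 mm across, at the far side. Origin: centre of its underside. Leave alone.
- beaker: loose glass beaker, 66 mm across, 85 mm high, at the right. Origin: centre of its underside. Leave alone.
- spanner: loose spanner, 160 mm long, lying flat across the near side of the bench. Leave alone.
- jar: loose white jar, 60 mm across, 90 mm high, at the far side. Origin: centre of its underside. Leave alone.

How it is judged (in metres and radians):
On the way, in this order (a step that is already met when the one before it is completed fails the run):
1. the wide guard is lifted back and stays open, the toggle still off (value of joint guard above 1.4 rad and value of joint toggle below 0.4 rad), for 0.1 s.
2. the toggle is pushed fully over while the guard is open (value of joint toggle above 0.75 rad and value of joint guard above 1 rad), for 0.1 s.
At the end, for the whole second after the job is handed in: toggle beyond 0.75 rad (of 0.9), wide guard shut to within 0.08 rad and at rest, narrow guard shut (below 0.1 rad), every bystander within 20 mm of where it stood (value of joint toggle above 0.75 rad and value of joint guard below 0.08 rad and velocity of joint guard between -0.05 and 0.05 rad/s and value of joint narrow_guard below 0.1 rad and distance of each of weight, cube, cube2, measuring_cylinder, beaker, spanner, jar from where it was at the start of the episode below 0.02 m); the robot touches nothing.
It fails at once if the narrow guard is opened (value of joint narrow_guard above 0.2 rad).
It fails at once if the guard or the toggle is pushed hard or gripped (over 35 N) (contact force between the fingers and guard above 35 N or contact force between the fingers and toggle above 35 N).
It fails at once if a bystander is moved or lifted (20 mm) (distance of any of weight, cube, cube2, measuring_cylinder, beaker, spanner, jar from where it was at the start of the episode above 0.02 m).
It fails at once if the glass measuring cylinder is tipped (angle between measuring_cylinder's own z axis and vertical above 0.25 rad).
It also fails if it takes over 69 s, if anything falls off the work surface, if the arm or the gripper's body presses on something with over 40 N, if the wrist force passes 120 N, or if a joint passes its speed limit or range.

## Working session

There is one attempt and no reset: what is moved stays moved. The work goes in short steps, each a Python script; the robot and the scene stay as the last script left them, time stands still between calls to the robot, and variables do not carry over. Pictures are saved under pics/ and viewed, at most 10 in all, crops included, and the job is handed in when it is done.

```bash
ls; mkdir -p pics; python3 - <<'E'
from station import env, viewer
import cv2,numpy as np
for n in("scene","top"):
    cv2.imwrite(f"pics/{n}0.png",viewer.camera(n)); p=viewer.camera_params(n); print(n,{k:np.round(v,3).tolist() for k,v in p.items()})
p=viewer.camera_params("wrist");print(p); print(env.read_state())
E
```

```text
pics
scene {'fx': 476.216, 'fy': 476.216, 'cx': 316.452, 'cy': 193.86, 'pose': [[-0.506, -0.64, 0.578, 1388.685], [0.863, -0.378, 0.337, 476.709], [0.003, 0.669, 0.743, 1133.057], [0.0, 0.0, 0.0, 1.0]]}
top {'fx': 393.077, 'fy': 393.077, 'cx': 321.006, 'cy': 197.451, 'pose': [[0.002, 0.981, -0.194, 366.375], [-1.0, 0.006, 0.024, 0.813], [0.024, 0.194, 0.981, 1127.744], [0.0, 0.0, 0.0, 1.0]]}
{'fx': 339.0036570907593, 'fy': 339.0036570907593, 'cx': 321.5616332583724, 'cy': 194.529882942497, 'tool_from_camera': array([[-6.63963521e-04,  9.68386347e-01,  2.49454288e-01,
         6.84829525e+01],
       [ 9.99999780e-01,  6.42603731e-04,  1.67063454e-04,
        -1.71792397e-01],
       [ 1.48171121e-06,  2.49454344e-01, -9.68386560e-01,
        -8.24411299e+01],
       [ 0.00000000e+00,  0.00000000e+00,  0.00000000e+00,
         1.00000000e+00]])}
{'time_s': 0.1, 'qpos': array([ 1.16400703e+00,  4.23780463e-01,  1.63063424e+00,  1.07677409e-05,
        1.08859611e+00, -1.89874308e-02]), 'dq': array([ 0.00127456, -0.00199967, -0.000671  , -0.00027755,  0.00064614,
       -0.00111473]), 'tau': array([ 1.61951548e-04, -5.45609665e+01, -2.74322838e+01,  6.45243097e-02,
        1.87959289e-02, -3.80463644e-05]), 'tool_pos': array([236.15281589, 578.229849  , 301.96121723]), 'orientation': array([ 1.92690587e-01,  9.81259311e-01, -6.92062998e-04, -1.54477376e-04]), 'force': array([-0.543869  , -0.21463075,  0.27656392]), 'wrist_torque': array([ 0.07304399,  0.01510396, -0.00894702]), 'grip_force': 0.0, 'width': 88.06530972516187}
```

View pics/top0.png

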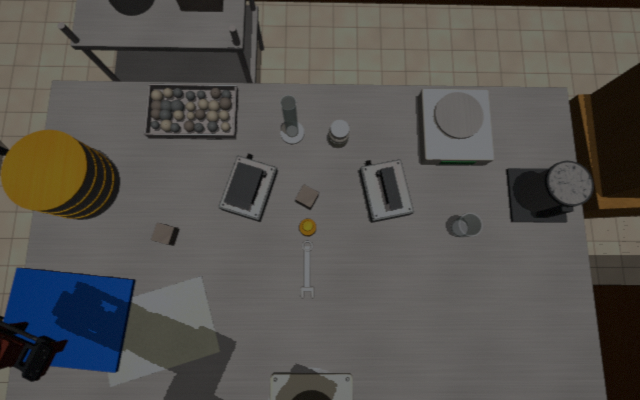

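View pics/scene0.png

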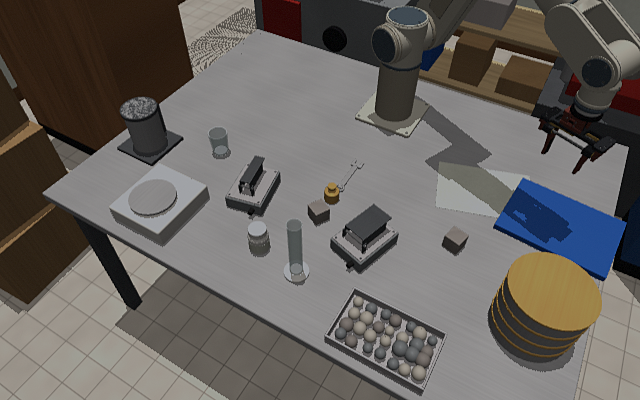

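The top view shows the wide-guard box on the left at about (248,187), with its top edge from (248,157) to (276,163). The narrow box is at (386,190), the weight at (308,228), the cube at (307,196) and the cylinder at (292,130). I'll go above the wide box for a closer wrist view.

```bash
cat > h.py <<'E'
from station import env, viewer, set_gripper, workorder
import numpy as np, cv2
from scipy.spatial.transform import Rotation as R
def quat(yaw,tilt):  # tool z down, tipped forward (box +x) by tilt; tool y = box y
    s,c=np.sin(tilt),np.cos(tilt)
    M=np.array([[-c,0,s],[0,1,0],[-s,0,-c]])
    return (R.from_euler('z',yaw)*R.from_matrix(M)).as_quat()
def cast(p,T,uv,z):
    uv=np.atleast_2d(np.array(uv,float))
    d=np.c_[(uv[:,0]-p['cx'])/p['fx'],-(uv[:,1]-p['cy'])/p['fy'],-np.ones(len(uv))]@T[:3,:3].T
    return T[:3,3]+d*((z-T[2,3])/d[:,2])[:,None]
def wristT():
    s=env.read_state(); T=np.eye(4); T[:3,:3]=R.from_quat(s['orientation']).as_matrix(); T[:3,3]=s['tool_pos']
    return T@viewer.camera_params('wrist')['tool_from_camera']
E
python3 - <<'E'
from h import *
p=viewer.camera_params('top')
for uv,z in (((248,187),75),((308,228),30),((307,196),25),((292,130),0),((386,190),75),((163,233),25)): print(uv,cast(p,p['pose'],uv,z).round())
c=cast(p,p['pose'],(248,187),75)[0]; yaw=-.28
u=np.array([np.cos(yaw),np.sin(yaw),0])
pos=c-45*u; pos[2]=300
env.reach(pos,quat(yaw,0))
T=wristT(); np.save('T1.npy',T); im=viewer.camera('wrist'); cv2.imwrite('pics/w1.png',im)
print(env.read_state()['time_s'])
E
```

```text
(248, 187) [[603. 175.  75.]]
(308, 228) [[496.  11.  30.]]
(307, 196) [[589.  14.  25.]]
(292, 130) [[797.  62.   0.]]
(386, 190) [[ 597. -203.   75.]]
(163, 233) [[481. 414.  25.]]
1.9917
```

View pics/w1.png

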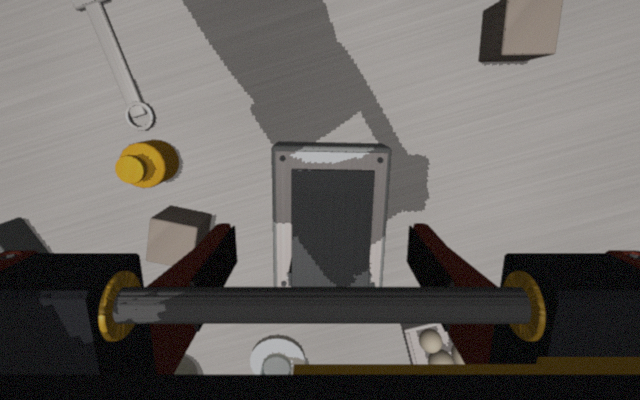

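The wrist view, with the robot towards the top, shows the box's front edge at row ~147 from column 273 to 390. The dark guard's lip edge is at row ~169, from column 292 to 376. Next I'll extract the guard outline with a mask.

```bash
python3 - <<'E'
from h import *
im=cv2.imread('pics/w1.png'); T=np.load('T1.npy'); p=viewer.camera_params('wrist')
g=cv2.cvtColor(im,cv2.COLOR_BGR2GRAY)
print(g[155:185:2,335]); print(g[220,265:300:2],g[220,360:400:2]); print(g[138:158,300],g[138:158,375])
c=cv2.resize(im[130:290,255:410],None,fx=3.7,fy=3.7,interpolation=cv2.INTER_NEAREST); cv2.imwrite('pics/c1.png',c)
# sub-pixel-ish guard edges by gradient
G=cv2.GaussianBlur(g,(3,3),0).astype(float)
dx=np.diff(G,axis=1); dy=np.diff(G,axis=0)
def fit(rows,lo,hi):
    pts=[(lo+np.argmax(abs(dx[r,lo:hi]))+.5,r) for r in rows]; return np.array(pts)
L=fit(range(180,265,3),284,300); Rr=fit(range(180,265,3),366,381)
F=np.array([(c,162+np.argmax(abs(dy[162:178,c]))+.5) for c in range(300,370,3)])
def line(P):
    W=cast(p,T,P,104)[:,:2]; v=cv2.fitLine(W.astype(np.float32),cv2.DIST_HUBER,0,.01,.01).ravel(); return v
l,r,f=map(line,(L,Rr,F))
for v in (l,r,f): print(v, np.arctan(v[1]/v[0]))
def X(a,b):
    s=np.linalg.solve(np.c_[a[:2],-b[:2]],b[2:]-a[2:]); return a[2:]+s[0]*a[:2]
A,B=X(l,f),X(r,f); print(A,B,np.linalg.norm(A-B),'yaw',np.arctan2(*(B-A)[::-1])-np.pi/2)
# box front edge/lateral edges
bl=fit(range(170,270,4),268,280); br=fit(range(170,200,4),382,396)
for P in (bl,br): W=cast(p,T,P,50); v=cv2.fitLine(W[:,:2].astype(np.float32),cv2.DIST_HUBER,0,.01,.01).ravel(); print('box',v,np.arctan(v[1]/v[0]))
E
```

```text
[182 183 182 181 134 121 125  85  53  51  52  53  53  50  53]
[158 158 160 157  96  83 112 112 116 116 113 114 117  75  53  51  48  50] [ 51  50  51  45  50  50  91 109 114 116 110 111  81  82 150 158 154 158
 157 157]
[100 100  97  83  54  41  39  47  63  73  85 109 136 146 176 183 181 182
 183 175] [114 128 153 160 150 103  60  44  45  54  67  85  87  82  90 115 123 122
 122 123]
[ 9.5505756e-01 -2.9642040e-01  5.7746143e+02  1.5504410e+02] -0.30094242
[ 9.5653313e-01 -2.9162371e-01  6.0287402e+02  2.2053186e+02] -0.2959239
[2.9729313e-01 9.5478624e-01 5.4401147e+02 2.0373795e+02] 1.26894
[533.1335  168.80212] [553.8906  235.46571] 69.820435 yaw -0.3018564
box [ 9.5560020e-01 -2.9466632e-01  5.8493732e+02  1.2781145e+02] -0.29910633
box [ 9.5634758e-01 -2.9223156e-01  5.8295166e+02  2.4818900e+02] -0.29655942
```

View pics/c1.png

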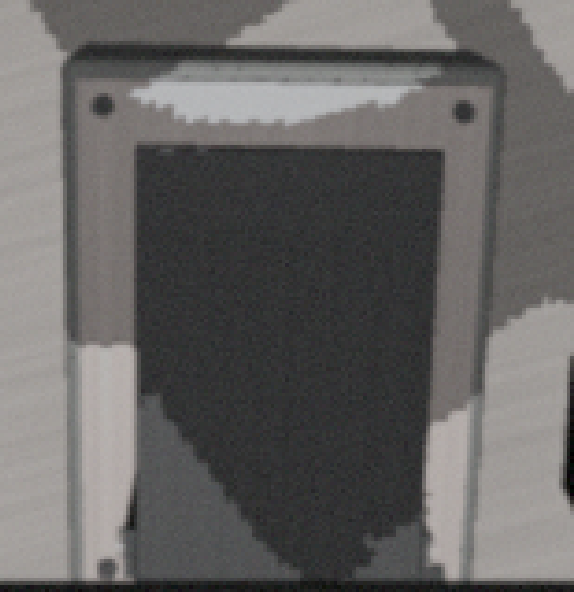

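```bash
cat >> h.py <<'E'
YAW=-.298; u=np.array([np.cos(YAW),np.sin(YAW)]); O=np.array([543.5,202.1])+67*u
def tcp(x,z,tilt):  # TCP for closed-fingertip centre at box (x, z)
    return np.r_[O+u*(x-80*np.sin(tilt)), z+80*np.cos(tilt)]
def go(x,z,tilt,rate=100,f=None):
    return env.move_l(tcp(x,z,tilt),quat(YAW,tilt),rate=rate,f_stop=f)
t1=.87
def lift(th,r=100):  # tip centre whose upper corner lies on guard's underside
    return np.array([45-r*np.cos(th)+22*np.sin(th)-10*np.cos(t1), 78+r*np.sin(th)+22*np.cos(th)-10*np.sin(t1)])
E
python3 - <<'E'
from h import *
wp=[(-130,120,t1),(-61.5,78,t1),(*lift(.8),t1),(*lift(1.45),t1),(-80,175,t1),(-60,150,.25),(-48,75,.25),(2,75,.25),(0,300,0),(125,270,0),(125,168,0),(20,168,0)]
for w in wp:
    q=env.ik(tcp(*w),quat(YAW,w[2])); print(w,None if q is None else np.round(q,2))
set_gripper(0)
env.reach(tcp(-130,120,t1),quat(YAW,t1))
go(-110,78,t1); go(-61.5,77,t1,60,8)
print(env.read_state()['force'],env.read_state()['time_s'])
T=wristT()
cv2.imwrite('pics/s2.png',cv2.resize(viewer.camera('scene')[170:290,290:450],None,fx=4,fy=4,interpolation=cv2.INTER_CUBIC))
E
```

```text
(-130, 120, 0.87) None
(-61.5, 78, 0.87) [0.67 0.65 2.17 4.4  0.72 1.16]
(np.float64(-15.33710240732705), np.float64(157.41986732533488), 0.87) None
(np.float64(48.341143393690274), np.float64(172.27907065958587), 0.87) None
(-80, 175, 0.87) None
(-60, 150, 0.25) [ 0.41  0.4   1.91 -0.27  0.66 -0.66]
(-48, 75, 0.25) [ 0.4   0.53  1.92 -0.32  0.52 -0.61]
(2, 75, 0.25) [ 0.34  0.57  1.83 -0.28  0.55 -0.7 ]
(0, 300, 0) [ 0.27  0.36  1.53 -0.    1.24 -1.  ]
(125, 270, 0) [ 0.18  0.56  1.3  -0.    1.29 -1.09]
(125, 168, 0) [ 0.18  0.65  1.38 -0.    1.11 -1.09]
(20, 168, 0) [ 0.26  0.52  1.61 -0.    1.01 -1.02]Traceback (most recent call last):
  File "<stdin>", line 6, in <module>
station.IKError: the arm cannot take that pose within its joint ranges
```

```bash
cat >> h.py <<'E'
def quat2(tilt): return (R.from_quat(quat(YAW,tilt))*R.from_euler('z',np.pi)).as_quat()
E
python3 - <<'E'
from h import *
import h
for t in (.5,.6,.7,.8,.9,1.0,1.1):
    h.t1=t; c,s=np.cos(t),np.sin(t)
    a=np.array([-67+12,100-12*c/s-4])-10*np.array([c,s])
    wp=[(-130,130),(-105,a[1]),tuple(a),h.lift(.4),h.lift(.8),h.lift(1.2),h.lift(1.45),(-80,175)]
    for nm,qf in(('n',lambda:quat(YAW,t)),('flip',lambda:quat2(t))):
        qs=[env.ik(tcp(*w,t),qf()) for w in wp]
        print(t,nm,a.round(),''.join('.' if q is None else 'X' for q in qs)); 
        if nm=='flip' and qs[2] is not None: print(qs[2].round(2), None if qs[6] is None else qs[6].round(2))
print(env.read_state()['width'])
E
```

```text
0.5 n [-64.  69.] XXXXXXXX
0.5 flip [-64.  69.] ........
0.6 n [-63.  73.] X..XXXXX
0.6 flip [-63.  73.] ........
0.7 n [-63.  75.] ....XXXX
0.7 flip [-63.  75.] ........
0.8 n [-62.  77.] ........
0.8 flip [-62.  77.] ........
0.9 n [-61.  79.] .XX.....
0.9 flip [-61.  79.] .XX.....
[ 0.68  0.66  2.18  4.37  0.76 -1.94] None
1.0 n [-60.  80.] .XXXXXX.
1.0 flip [-60.  80.] .XXXXXX.
[ 0.71  0.72  2.19  4.31  0.89 -1.83] [ 0.52  0.54  2.06  4.37  0.71 -2.18]
1.1 n [-60.  81.] .XXXXXXX
1.1 flip [-60.  81.] .XXXXXXX
[ 0.75  0.78  2.19  4.27  1.02 -1.74] [ 0.54  0.59  2.08  4.25  0.83 -2.04]
0.332396090025969
```

```bash
sed -i 's/^t1=.87/t1=.5/' h.py; python3 - <<'E'
from h import *
env.reach(tcp(-130,130,t1),quat(YAW,t1))
go(-105,70,t1); print(go(-64,69,t1,60,8), env.read_state()['force'].round(1),env.read_state()['time_s'])
cv2.imwrite('pics/s2.png',cv2.resize(viewer.camera('scene')[170:290,290:450],None,fx=4,fy=4,interpolation=cv2.INTER_CUBIC))
E
```

```text
False [ 0.8  0.  -0.4] 6.0167
```

View pics/s2.png

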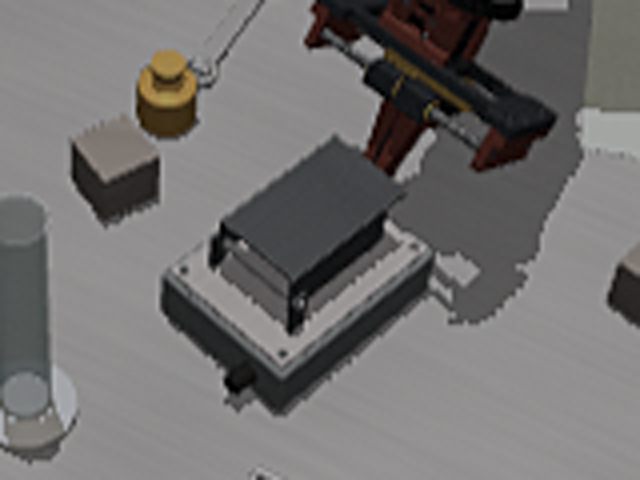

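The crop shows the closed fingers going under the middle of the lip at about (375,165), and the guard is still shut. Now I'll lift it along the arc.

```bash
python3 - <<'E'
from h import *
for th in (.1,.25,.4,.55,.7,.85,1.0,1.1,1.2,1.3,1.4,1.48):
    x,z=lift(th); hit=go(x,z,t1,60,12); s=env.read_state(); print(th,hit,s['force'].round(1))
    if hit: break
env.hold(.5)
if not hit: go(-60,175,t1)
print(env.read_state()['time_s'])
cv2.imwrite('pics/s3.png',cv2.resize(viewer.camera('scene')[150:290,290:450],None,fx=4,fy=4,interpolation=cv2.INTER_CUBIC))
E
```

```text
0.1 False [-0.3  1.3 -0.3]
0.25 False [-1.3  1.1 -0.3]
0.4 False [-0.6 -0.1  0.2]
0.55 False [-0.1  1.   0.8]
0.7 False [ 0.3  0.8 -0.5]
0.85 False [-0.6  0.4 -1.3]
1.0 False [-0.1  0.1  0.1]
1.1 False [-0.5 -0.3 -0.4]
1.2 False [ 0.4  0.4 -0.5]
1.3 False [ 0.2 -0.5 -0.2]
1.4 False [0.7 0.  0.1]
1.48 False [-0.   0.2  0. ]
12.5583
```

View pics/s3.png

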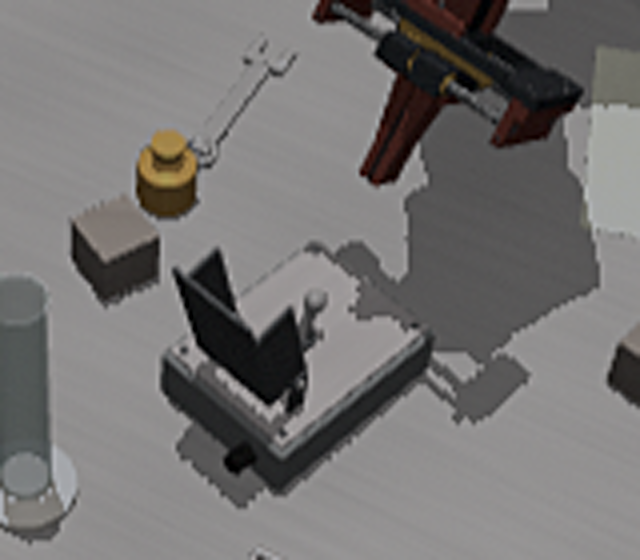

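The guard stands open at (240,340) and the lever's ball at (316,298) is still forward (off). Now I'll push the toggle.

```bash
python3 - <<'E'
from h import *
go(-60,150,.25); go(-48,75,.25); env.hold(.2)
hit=False
for x in np.arange(-40,4.1,2):
    if x>2.5: break
    hit=go(x,75,.25,30,8); s=env.read_state()
    if x>-22: print(x,hit,(s['force'][:2]@u).round(1),s['force'][2].round(1))
    if hit: break
s=env.read_state(); print('tip x', (s['tool_pos'][:2]-O)@u+80*np.sin(.25))
env.hold(.2); go(-50,75,.25); go(-80,150,.25)
print(env.read_state()['time_s'])
cv2.imwrite('pics/s4.png',cv2.resize(viewer.camera('scene')[150:290,290:450],None,fx=4,fy=4,interpolation=cv2.INTER_CUBIC))
E
```

```text
-20.0 False -1.1 0.3
-18.0 False -1.1 -0.3
-16.0 False -0.4 -0.2
-14.0 False -1.1 -0.5
-12.0 False -0.2 -0.2
-10.0 False -0.5 1.0
-8.0 False -1.1 -0.3
-6.0 False -1.6 -1.6
-4.0 False -1.0 -1.4
-2.0 False -1.7 -1.5
0.0 False -3.3 -3.1
2.0 False -10.1 1.9
tip x 0.4058423357091634
21.8167
```

View pics/s4.png

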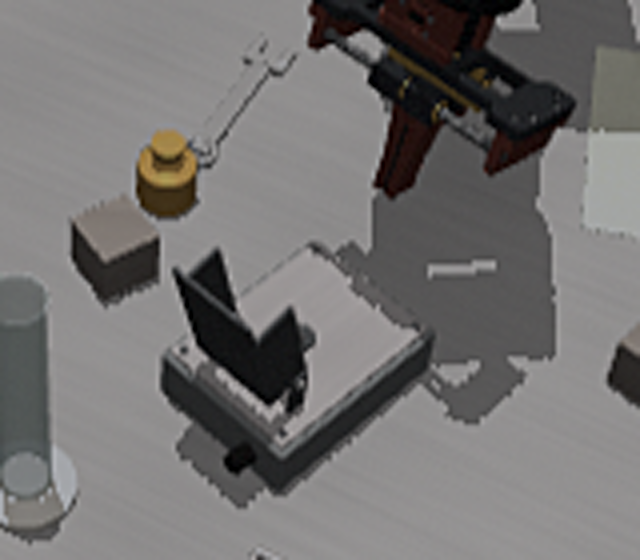

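The ball has gone behind the guard, with only its base visible at (307,335). The force rose to 10 N at the expected stop position, so the lever is fully over. Next is closing the guard.

```bash
python3 - <<'E'
from h import *
go(-80,290,0,150); go(125,290,0,150); print(go(125,168,0,100,10))
for x in (105,90,75,60,50,40,30,20):
    hit=go(x,168,0,60,12); s=env.read_state(); print(x,hit,(s['force'][:2]@u).round(1))
    if hit: break
env.hold(.3); go(40,290,0); go(-150,290,0,150); env.hold(.5)
print(env.read_state()['time_s'])
cv2.imwrite('pics/s5.png',cv2.resize(viewer.camera('scene')[120:290,200:470],None,fx=2.9,fy=2.9,interpolation=cv2.INTER_CUBIC))
E
```

```text
False
105 False -0.6
90 False 0.7
75 False 0.4
60 False 0.3
50 False -1.1
40 False -0.5
30 False -0.2
20 False 0.1
32.4083
```

View pics/s5.png

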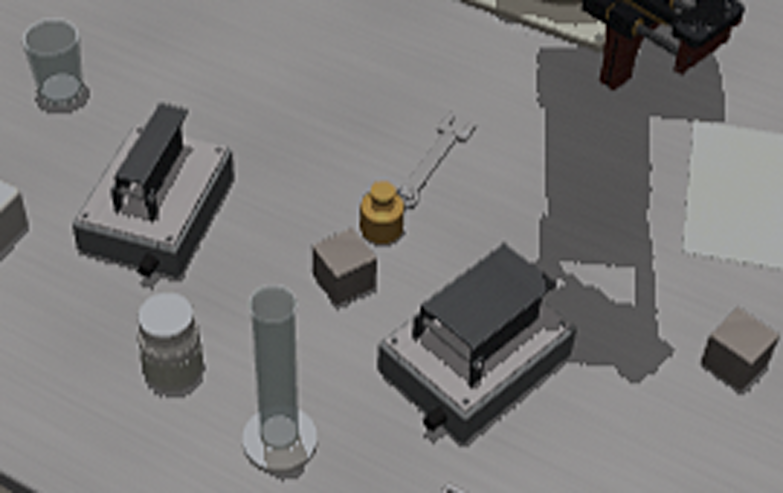

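The wide guard is shut flat at (490,300), the narrow guard is still shut at (150,160), nothing else has moved, and the arm is clear.

```bash
python3 -c "
from h import *
print(workorder.sign_off())"
```

```text
the job is handed in; nothing more can be done
None
```

The job is handed in at about 32 s: the toggle was pushed to its stop (judged by the 10 N force rise, since the guard hid the ball), the wide guard dropped shut over it, and the last picture shows the narrow guard shut and nothing visibly moved; sign-off returned no verdict.

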